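# Make up two mould kits at the wax-injection bench

### The job

Make up the two casting kits from the stock on the bench. The grey case with the sliding cover gets the square mould and the wide sprue base: slide its cover back, put them in and slide the cover fully shut. The open metal tray gets the long mould and the small sprue base; in both, the mould lies flat in the plain compartment and the base stands inside the round seat of the other, and the finished wax tree at the back must not be knocked.

Things in the scene. Friction and masses are not known exactly. Their poses are not given: they have to be found in the camera images.
- long_mould_center (a point): Closed pink silicone mould, the long one: 84 x 48 x 26 mm (its x, y, z), lying flat, 120 g. This point is its centre, 13 mm above its underside; x along the 84 mm, z up. It lies alone on the bench among the stock: not one of the banded stacks, the moulds on the roller track, or the opened mould (two thin halves side by side).
- square_mould_center (a point): Closed pink silicone mould, the small square one: 50 x 50 x 22 mm, lying flat on the bench, about 65 g. This point is its centre, 11 mm above its underside; x and y are square to its sides, z is up.
- wide_base_center (a point): The wider of the two black rubber sprue bases: a disc 66 mm across and 8 mm thick, a low dome to 14 mm, and on its middle an upright round stub 16 mm across from 14 to 34 mm above the underside, by which it is picked up. About 60 g. This point is on its axis, 17 mm above its underside; z is up.
- small_base_center (a point): The smaller of the two black rubber sprue bases: a disc 48 mm across and 8 mm thick, a low dome to 14 mm, and the same upright round stub 16 mm across from 14 to 34 mm above the underside. About 35 g. This point is on its axis, 17 mm above its underside; z is up.
- case: Light grey case, fixed, 120 x 182 mm (x, y), clear cover 42 mm up. Origin: underside centre; +x: cover slides open (away from robot, +-0.2 rad). Floor 4. Walls: sides 50 high, near end 46, far end 42. Divider y=5..9, 38 high. Plain part y=9..85, x=-56..56; cover back leaves x=-56..44 open: mould best at (-6, 47), gripped along x. Base part y=-85..5, black seat rim 4 high, 84 wide inside, centre (-6, -40).
- cover (a joint): Sliding cover of the case, m: 0 fully shut, 0.100 fully back (moved along the case's +x, sticking out beyond its far end). Slides with 1 to 2 N of friction and stays where it is left. Starts shut or up to 15 mm open. A clear sheet 4 mm thick, top 46 mm above the bench.
- cover_grip (a point): Centre of the black grip bar on the cover, 53 mm above the bench: 10 mm thick (case's x), 60 mm long (case's y), 14 mm high (46 to 60 mm above the bench), to be pinched from above or pushed. In the case's frame it lies at x = -42 mm plus the joint value, y = 0; same axes as the case.
- tray: Open aluminium tray, fixed, 116 x 186 mm (x, y), yaw within 0.2 rad. Origin: underside centre, z up. Floor 3 mm thick, outer walls 3 thick and 16 high, divider y=10..14, 15 high. Plain part for the mould: y=-90..10, x=-55..55, centre (0, -40), mould lengthways along x. Base part: y=14..90, with a round seat: black rim 4 high, 66 wide inside, centre (0, 52).
- wax_tree: Finished tree of turquoise wax rings on a black base, standing loose behind the stock: 56 mm across, about 110 mm tall. Fragile. Origin: centre of its underside.
Things that resemble listed ones, but are neither listed nor needed, are in the scene too. Leave any red look-alike of the part that bears small_base_center alone.

How it is judged:
By the outcome, as a careful person would: the job done as asked, in the order asked, and still so for the second after the job is handed in, with the robot touching nothing.
It also fails if it takes over 128 s, if anything falls off the work surface, if the arm or the gripper's body presses on something with over 40 N, if the wrist force passes 120 N, or if a joint passes its speed limit or range.

### The arm

A 6-joint arm with a two-finger parallel gripper is mounted at the origin on the work surface. World frame = base frame: x ahead of the robot, y to its left, z up, the work surface at z = 0. Lengths are in m, angles in rad, forces in N, time in s.
With the tool pointing down it reaches from about 0.275 to 0.825 m from the base axis. Payload 4.9 kg.
Tool frame: the origin (TCP) lies midway between the tips of the shut fingers; the grasp point (between the pads) lies 19 mm behind it (bot.grip_depth is the distance from the TCP to the grasp point, in m); y points along the fingers, x is the direction in which the jaws open and shut, and the axes are right-handed (so a half turn about y gives the same grasp; the last joint's range is limited). The gripper opens to 85 mm and grips with 20 to 120 N. Pads are 22 mm wide; open, the fingers measure 114 mm over their backs; the gripper's body (76 mm by 85 mm) begins 54 mm behind the grasp point. The pads swing forward as they close: fully open they stand 13 mm farther back than shut.
Start: joints at [-0.134, 0.326, -0.193, 1.052, 0, 1.437], TCP at [0.55, 0, 0.231] pointing down, gripper open.
Joint ranges: [-2.65, 2.65], [-0.97, 1.79], [-1.3, 1.35], [-1.93, 2.1], [-1.47, 1.37], [-3.14, 3.14]. Speed limits (rad/s): [2.57, 2.57, 3.14, 3.14, 3.14, 3.14].

### API

Orientations are given as a unit quaternion [w, x, y, z].
In Python, from cell import bot gives the robot as it stands. Calls block until the motion is done:
- bot.move_pose(position, orientation): joint-space move of the TCP to a pose.
- bot.move_linear(position, speed=0.15, rotation=None, until_force=None): straight line of the TCP; rotation=None keeps the orientation; speed is the mean speed in m/s. With until_force (N) it stops when the force on the tool has changed by that much, and returns True; else False.
- bot.goto_joints(angles): joint-space move.
- bot.set_gripper(opening, grasp_force=None): opening from 0.0 (shut) to 1.0 (fully open); grasp_force is the grip in N (None keeps the last); returns when the fingers have stopped.
- bot.wait(seconds).
- bot.solve_ik(position, orientation): joint angles nearest the present ones, or None.
- bot.camera(name): name is "scene" or "side" or "wrist"; returns the picture (420x560x3 uint8, red, green, blue); there is no depth.
- bot.calibration(name): a dict with "mtx" (3x3 intrinsics, pixels), "k1" (the pictures are not rectified: a ray, as slopes to the right and down, at radius r is drawn at 1 + k1 r^2 times it, then the intrinsics apply), "extrinsics" (4x4, takes a point from world to camera coordinates); the wrist camera has in their place "hand_eye" (4x4, takes a point from camera to tool coordinates, whose origin is the TCP and whose axes are the tool frame's). Camera axes: x right, y down, z forward; pixel columns grow to the right and rows downward; lengths in m; the calibration is good to about 2 mm. A picture is of the moment at which its call begins: read the wrist's pose just before it. calibration takes no time and is no camera call.
A pose or a line that the arm cannot do raises bot.PlanningError and nothing moves.
- bot.close_job(): hands the job in, once; it reports no verdict.
Trained networks look in the newest picture that a camera, given by its name, has taken for a name from the list of things; names that differ only in an ending like _2 or _b are one class to them, and where a whole thing is asked for, a point or a joint stands for the part that bears it (a point fixed in the world has none). Each returns a list of dicts, best first, with "confidence" (0 to 1); they miss things now and then, are a little off and sometimes report something else, mostly with a low value. They report only what shows in the picture. A call takes as long as a camera call. They do not tell look-alikes from the thing itself.
- bot.search_frame(camera, thing): "bbox" ([left, top, width, height] in pixels, round what is visible of it).
Readings, each from a call of its own:
- bot.read_clock(): time.
- bot.read_joint_positions(): joint angles.
- bot.read_joint_vel(): joint speeds.
- bot.read_joint_efforts(): joint torques, N m.
- bot.read_position(): TCP position.
- bot.read_tool_rot(): TCP orientation.
- bot.read_ft_force(): force on the tool from outside, world axes, zero at the start.
- bot.read_moment(): the same for the moment, N m.
- bot.read_gripper_width(): opening from 0.0 (shut) to 1.0 (fully open).
Only numpy, scipy, OpenCV 4.12 (cv2) and the standard library are available. Lean on these libraries where they do the work, as an engineer would, in place of code of your own. Each camera call takes 0.05 s, during which the arm holds its last target.

## Working session

There is one attempt and no reset: what is moved stays moved. The work goes in short steps, each a Python script; the robot and the scene stay as the last script left them, time stands still between calls to the robot, and variables do not carry over. Pictures are saved under pics/ and viewed, and the job is handed in when it is done.

```bash
ls; mkdir -p pics
python3 - <<'E'
from cell import bot
import cv2
for c in ("scene","side","wrist"):
    im=bot.camera(c); cv2.imwrite(f"pics/{c}0.png",im[:,:,::-1])
    print(c,bot.calibration(c))
    for t in ["long_mould_center","square_mould_center","wide_base_center","small_base_center","case","cover_grip","tray","wax_tree"]:
        print(t,[( [round(float(v)) for v in d["bbox"]],round(float(d["confidence"]),2)) for d in bot.search_frame(c,t)])
print(bot.read_clock(),bot.read_tool_rot())
E
```

```text
pics
scene {'mtx': array([[408.73408026,   0.        , 283.68044392],
       [  0.        , 408.73408026, 210.14592069],
       [  0.        ,   0.        ,   1.        ]]), 'k1': -0.10492240485091756, 'extrinsics': array([[ 0.69492957,  0.71900779, -0.01003437, -0.43638604],
       [ 0.46978538, -0.46452947, -0.75067574, -0.23736564],
       [-0.54440296,  0.51695277, -0.66059461,  1.29160947],
       [ 0.        ,  0.        ,  0.        ,  1.        ]])}
long_mould_center [([292, 198, 36, 28], 0.9)]
square_mould_center [([191, 194, 25, 25], 0.92)]
wide_base_center [([245, 180, 25, 13], 0.86)]
small_base_center [([244, 240, 22, 17], 0.61), ([249, 270, 26, 23], 0.54)]
case [([97, 227, 107, 87], 0.61)]
cover_grip [([106, 236, 96, 67], 0.96), ([244, 238, 19, 18], 0.36)]
tray [([296, 138, 74, 50], 0.85)]
wax_tree [([304, 246, 33, 50], 0.66)]
side {'mtx': array([[461.62329671,   0.        , 275.25001458],
       [  0.        , 461.62329671, 210.94851572],
       [  0.        ,   0.        ,   1.        ]]), 'k1': 0.038727589911883395, 'extrinsics': array([[-0.71755159, -0.6961925 ,  0.0
[... 834 characters left out ...]
1,  1.24832701e-04,  3.72925926e-04,
         1.81426593e-04],
       [-3.12412445e-04, -3.23805857e-01,  9.46123496e-01,
        -1.42787161e-01],
       [ 2.38862750e-04, -9.46123539e-01, -3.23805793e-01,
         8.21369495e-02],
       [ 0.00000000e+00,  0.00000000e+00,  0.00000000e+00,
         1.00000000e+00]])}
long_mould_center [([310, 30, 109, 89], 0.63)]
square_mould_center [([150, 219, 49, 48], 0.96)]
wide_base_center [([142, 53, 68, 71], 0.61)]
small_base_center [([320, 210, 45, 46], 0.91)]
case [([203, 317, 124, 94], 0.61)]
cover_grip [([216, 353, 109, 49], 0.75)]
tray []
wax_tree [([479, 196, 81, 94], 0.92)]
1.35 [ 7.07119385e-01 -7.07094176e-01  1.19574523e-05  2.57989644e-05]
```

View pics.

View pics/scene0.png

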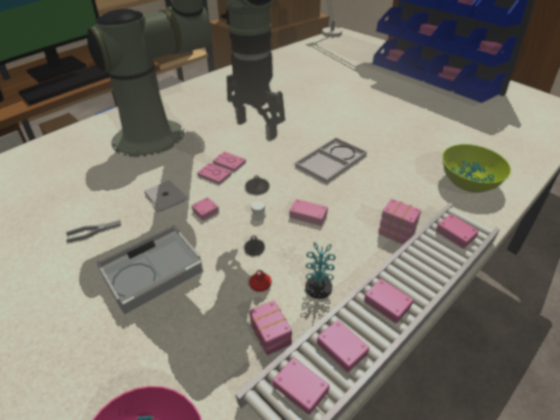

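View pics/side0.png

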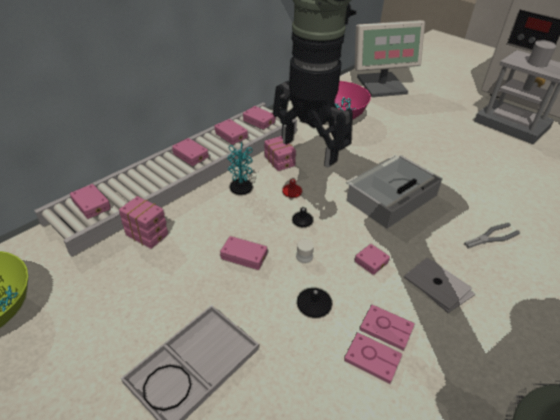

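View pics/wrist0.png

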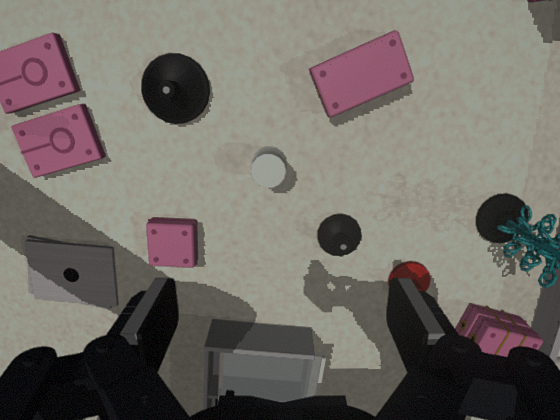

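```bash
cat > h.py <<'E'
import numpy as np, cv2
from cell import bot
from scipy.spatial.transform import Rotation as R
def cam_pose(name, pos=None, q=None):
    c=bot.calibration(name)
    if name=="wrist":
        T=np.eye(4); T[:3,:3]=R.from_quat([q[1],q[2],q[3],q[0]]).as_matrix(); T[:3,3]=pos
        return c,T@c["hand_eye"]
    return c,np.linalg.inv(c["extrinsics"])
def pix2plane(name,uv,z,pos=None,q=None):
    c,T=cam_pose(name,pos,q)
    d=(np.array(uv,float)-c["mtx"][:2,2])/c["mtx"][0,0]
    r=np.linalg.norm(d); s=r
    for _ in range(20): s=r/(1+c["k1"]*s*s)
    if r>0: d=d*s/r
    v=T[:3,:3]@np.array([d[0],d[1],1]); o=T[:3,3]
    return (o+v*(z-o[2])/v[2])
def proj(name,p,pos=None,q=None):
    c,T=cam_pose(name,pos,q)
    X=np.linalg.inv(T)@np.append(p,1); d=X[:2]/X[2]
    return d*(1+c["k1"]*(d@d))*c["mtx"][0,0]+c["mtx"][:2,2]
def snap(name,fn=None):
    p=q=None
    if name=="wrist": p=np.array(bot.read_position()); q=np.array(bot.read_tool_rot())
    im=bot.camera(name)
    if fn:
        cv2.imwrite(f"pics/{fn}.png",im[:,:,::-1])
        if name=="wrist": np.savez(f"pics/{fn}.npz",p=p,q=q)
    return im,p,q
def quat(jaw):
    """pointing down; jaw direction (tool x) at world angle jaw"""
    x=np.array([np.cos(jaw),np.sin(jaw),0]); y=np.array([0,0,-1.]); z=np.cross(x,y)
    r=R.from_matrix(np.c_[x,y,z]).as_quat()
    return np.array([r[3],r[0],r[1],r[2]])
E
python3 - <<'E'
from h import *
p=bot.read_position();q=bot.read_tool_rot();print(p)
np.savez("pics/wrist0.npz",p=p,q=q)
W=lambda n,uv,z:print("wrist",n,pix2plane("wrist",uv,z,p,q).round(4))
S=lambda c,n,uv,z:print(c,n,pix2plane(c,uv,z).round(4))
for n,uv,z in [("stub wide",(166,90),.034),("stub small",(344,247),.034),("red stub",(412,0),.03),("long",(361,74),.026),("sq",(174,238),.022),("tree base",(501,218),.01),("case nl",(207,322),.05),("case nr",(320,328),.05),("cyl top",(268,170),.03)]: W(n,uv,z)
for n,uv,z in [("tray c",(190,367),.016),("tray1",(124,377),.016),("tray2",(210,308),.016),("tray3",(258,346),.016),("seat",(167,387),.007),("case",(394,165),.05),("caseL",(348,181),.05),("caseB",(388,193),.05),("caseR",(440,180),.05),("caseT",(397,158),.05),("grip",(407,186),.06),("stub wide",(315,292),.034),("stub small",(303,210),.034),("tree",(241,186),.01)]: S("side",n,uv,z)
for n,uv,z in [("tray l",(296,158),.016),("trayB",(331,180),.016),("tray R",(367,158),.016),("trayT",(337,139),.016),("seat",(343,152),.007),("caseL",(99,262),.05),("caseB",(119,305),.05),("caseR",(201,265),.05),("caseT",(180,231),.05),("grip",(142,249),.053),("tree",(319,288),.01)]: S("scene",n,uv,z)
E
```

```text
[5.50002176e-01 2.11634253e-05 2.31265786e-01]
wrist stub wide [0.4477 0.0738 0.034 ]
wrist stub small [ 0.6127 -0.0782  0.034 ]
wrist red stub [0.6601 0.1481 0.03  ]
wrist long [0.6207 0.0871 0.026 ]
wrist sq [ 0.4383 -0.0738  0.022 ]
wrist tree base [ 0.7855 -0.0564  0.01  ]
wrist case nl [ 0.4722 -0.1568  0.05  ]
wrist case nr [ 0.5901 -0.164   0.05  ]
wrist cyl top [5.37e-01 1.00e-04 3.00e-02]
side tray c [0.4987 0.3167 0.016 ]
side tray1 [0.5575 0.3975 0.016 ]
side tray2 [0.5634 0.2224 0.016 ]
side tray3 [0.4494 0.2155 0.016 ]
side seat [0.502  0.3593 0.007 ]
side case [ 0.5529 -0.3324  0.05  ]
side caseL [ 0.5914 -0.2058  0.05  ]
side caseB [ 0.5039 -0.2344  0.05  ]
side caseR [ 0.4475 -0.3578  0.05  ]
side caseT [ 0.5638 -0.3619  0.05  ]
side grip [ 0.4827 -0.273   0.06  ]
side stub wide [0.447 0.076 0.034]
side stub small [ 0.6084 -0.0739  0.034 ]
side tree [ 0.784  -0.0549  0.01  ]
scene tray l [0.4418 0.2288 0.016 ]
scene trayB [0.5796 0.2211 0.016 ]
scene tray R [0.5836 0.3729 0.016 ]
scene trayT [0.4572 0.3902 0.016 ]
scene seat [0.5076 0.359  0.007 ]
scene caseL [ 0.4548 -0.3624  0.05  ]
scene caseB [ 0.583  -0.3826  0.05  ]
scene caseR [ 0.6096 -0.2128  0.05  ]
scene caseT [ 0.4962 -0.1885  0.05  ]
scene grip [ 0.4884 -0.2784  0.053 ]
scene tree [ 0.7945 -0.0617  0.01  ]
```

Run:
```python
from h import *
t0=bot.read_clock()
bot.move_pose([.505,.36,.28],quat(0)); print(bot.read_clock()-t0); bot.wait(.2); snap("wrist","tray1")
bot.move_pose([.535,-.2,.28],quat(0)); bot.wait(.2); snap("wrist","case1"); print(bot.read_clock()-t0, bot.read_position(),bot.read_tool_rot())
```

```text
1.3666999999999998
3.8832999999999998 [ 0.53523644 -0.19938789  0.2799886 ] [ 7.07120880e-01 -7.07092476e-01 -3.78417067e-04  3.85081779e-04]
```

View pics/tray1.png

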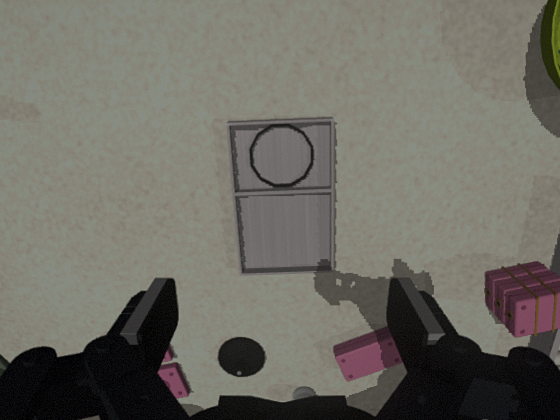

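View pics/case1.png

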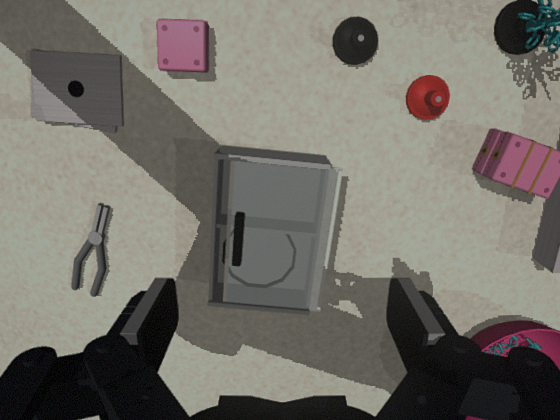

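Run:
```python
import cv2
def crop(f,x,y,w,h,o):
    im=cv2.imread(f"pics/{f}.png")[y:y+h,x:x+w]; s=4
    im=cv2.resize(im,None,fx=s,fy=s,interpolation=cv2.INTER_CUBIC); 
    for i in range(0,w,20): cv2.putText(im,str(x+i),(i*s,10),0,.35,(0,255,255),1); cv2.line(im,(i*s,0),(i*s,5),(0,255,255),1)
    for i in range(0,h,20): cv2.putText(im,str(y+i),(0,i*s+4),0,.35,(0,255,255),1)
    cv2.imwrite(f"pics/{o}.png",im)
crop("tray1",215,110,140,100,"c1"); crop("tray1",215,185,140,100,"c2")
crop("case1",200,140,160,100,"c3"); crop("case1",200,225,160,100,"c4")
```

```text
(no output)
```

View pics/c1.png

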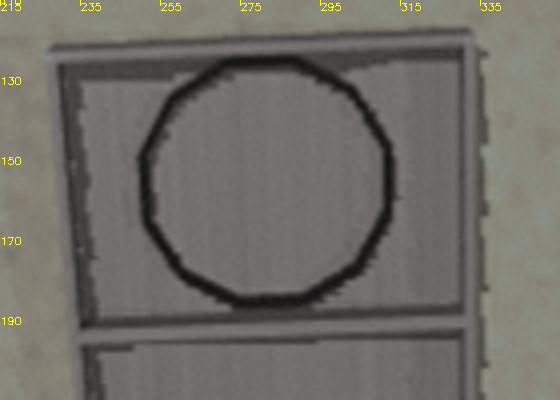

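View pics/c2.png

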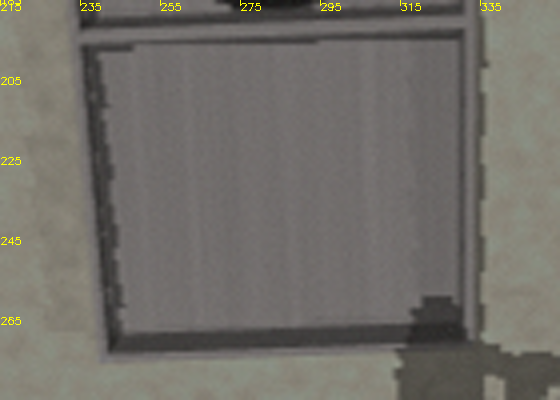

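View pics/c3.png

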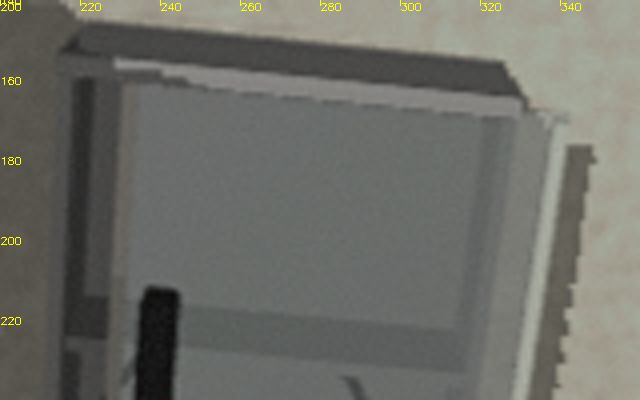

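View pics/c4.png

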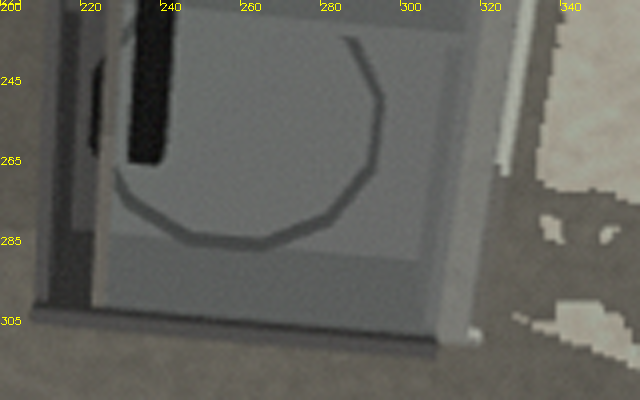

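```bash
cat >> h.py <<'E'
def P(fn,uv,z):
    d=np.load(f"pics/{fn}.npz"); return pix2plane("wrist",uv,z,d["p"],d["q"])
def fitrect(fn,uvs,z,loc):
    w=np.array([P(fn,u,z)[:2] for u in uvs]); l=np.array(loc)
    wc,lc=w.mean(0),l.mean(0); A=(w-wc); B=(l-lc)
    th=np.arctan2((B[:,0]*A[:,1]-B[:,1]*A[:,0]).sum(),(A*B).sum())
    c,s=np.cos(th),np.sin(th); Rm=np.array([[c,-s],[s,c]])
    o=wc-Rm@lc; return o,th,((w-o)@Rm*1000).round(1)
E
python3 - <<'E'
from h import *
print(fitrect("tray1",[(227,122),(333.7,117.5),(240,274.5),(335,271)],.016,[(-.058,.093),(.058,.093),(-.058,-.093),(.058,-.093)]))
print("seat",P("tray1",(281.5,155.3),.007))
o=[(-.06,.091),(.06,.091),(-.06,-.091),(.06,-.091)]
oc,th,r=fitrect("case1",[(215.5,153),(330,164.7),(208,304.5),(309,314)],.05,o);print(oc,th,r)
print(fitrect("case1",[(220,145.5),(326,155.5)],0,o[:2]))
g=P("case1",(238.5,238.8),.06); print("grip",g, np.array([[np.cos(th),np.sin(th)],[-np.sin(th),np.cos(th)]])@(g[:2]-oc))
a=P("case1",(240.5,211.8),.06);b=P("case1",(236.5,265.7),.06);print(a,b,np.linalg.norm(a-b),np.arctan2(*(a-b)[:2]))
for n,uv,z in [("stub small",(360.5,38),.034),("sq",(182.5,44),.022),("red",(437,98),.034),("tree base",(518,27),.01)]: print(n,P("case1",uv,z))
E
```

```text
(array([0.50820051, 0.30673147]), np.float64(0.04312361302953982), array([[-57.5,  92.9],
       [ 57.3,  92.5],
       [-58.6, -92.5],
       [ 58.8, -92.9]]))
seat [0.50531657 0.35872876 0.007     ]
[ 0.51743631 -0.28409651] -0.10151957878275135 [[-58.6  90.2]
 [ 58.4  90.1]
 [-59.6 -89.9]
 [ 59.9 -90.5]]
(array([ 0.51699384, -0.28564103]), np.float64(-0.09403467115195603), array([[-60.9,  91. ],
       [ 60.9,  91. ]]))
grip [ 0.48946557 -0.27857155  0.06      ] [-0.02838665  0.00266182]
[ 0.49267743 -0.2480397   0.06      ] [ 0.48604417 -0.31068712  0.06      ] 0.06299761161148366 0.10548942887453716
stub small [ 0.61172866 -0.07782359  0.034     ]
sq [ 0.4352     -0.08225504  0.022     ]
red [ 0.69397404 -0.13360552  0.034     ]
tree base [ 0.78385681 -0.05923055  0.01      ]
```

Run:
```python
import cv2, numpy as np
def crop(f,x,y,w,h,s=4):
    im=cv2.imread(f"pics/{f}.png")[y:y+h,x:x+w]
    im=cv2.resize(im,None,fx=s,fy=s,interpolation=cv2.INTER_CUBIC); 
    for i in range(0,w,10): cv2.putText(im,str(x+i),(i*s,10),0,.33,(0,255,255),1); cv2.line(im,(i*s,0),(i*s,5),(0,255,255),1)
    for i in range(0,h,10): cv2.putText(im,str(y+i),(0,i*s+4),0,.33,(0,255,255),1)
    return im
a=np.hstack([crop("wrist0",140,205,70,70),crop("case1",150,10,70,70)])
b=np.hstack([crop("wrist0",305,20,120,110,3),crop("wrist0",130,40,90,110,3)])
c=np.hstack([crop("wrist0",310,205,130,90,3),crop("case1",325,10,130,120,3)[:270]])
for n,i in zip("567",(a,b,c)): cv2.imwrite(f"pics/c{n}.png",i)
```

```text
(no output)
```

View pics/c5.png

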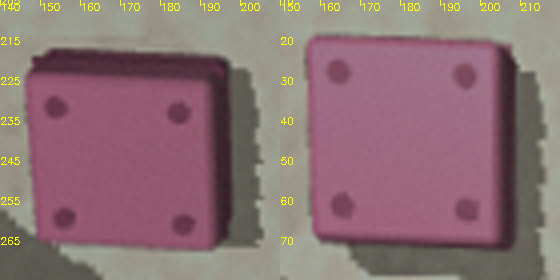

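View pics/c6.png

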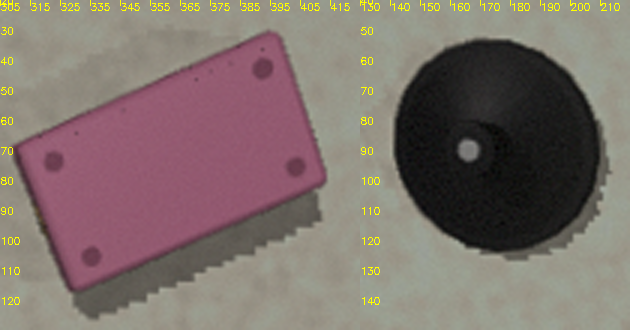

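View pics/c7.png

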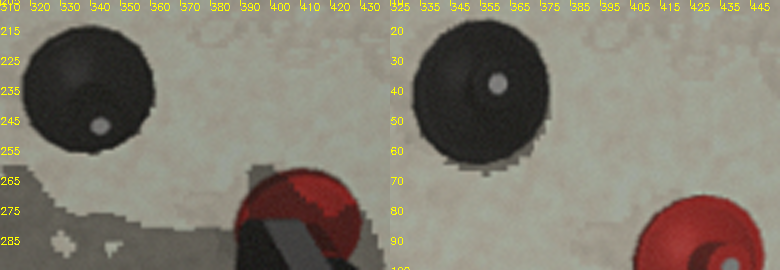

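Run:
```python
from h import *
s=[(-.025,.025),(.025,.025),(-.025,-.025),(.025,-.025)]
print(fitrect("wrist0",[(147.3,223.3),(193,225),(149.7,265.5),(194.2,267)],.022,s))
print(fitrect("case1",[(157,19.5),(204,20.5),(158.7,70.5),(204.2,71.5)],.022,s))
print(fitrect("wrist0",[(310,69.3),(396.7,30),(330,116.7),(413.3,81)],.026,[(-.042,.024),(.042,.024),(-.042,-.024),(.042,-.024)]))
print(P("wrist0",(166,90),.034),P("wrist0",(343.3,247),.034),P("case1",(361,38),.034))
# disc centres
print(P("wrist0",(175.5,88),.008),P("wrist0",(339.5,235),.008),P("case1",(355.5,40),.008))
print(P("tray1",(241,356),.008),P("tray1",(239.5,373),.034))
```

```text
(array([ 0.43424071, -0.08252484]), np.float64(-0.04760645315693629), array([[-23.3,  24. ],
       [ 24. ,  24.5],
       [-24.3, -24.7],
       [ 23.7, -23.8]]))
(array([ 0.43341646, -0.08395252]), np.float64(-0.04214262041318351), array([[-23.4,  24.3],
       [ 23.7,  24.5],
       [-23.7, -24.6],
       [ 23.4, -24.2]]))
(array([0.62194943, 0.08655514]), np.float64(0.418611733988481), array([[-41.1,  22.9],
       [ 40.9,  23.2],
       [-40.4, -22.8],
       [ 40.6, -23.3]]))
[0.44772648 0.07382567 0.034     ] [ 0.61197691 -0.07816248  0.034     ] [ 0.61221765 -0.07781605  0.034     ]
[0.44918533 0.07490488 0.008     ] [ 0.61182989 -0.07627722  0.008     ] [ 0.61172274 -0.07722966  0.008     ]
[0.44852418 0.07868406 0.008     ] [0.4488801  0.07286247 0.034     ]
```

```bash
cat >> h.py <<'E'
CO=np.array([.5173,-.2847]); CT=-.10; TO=np.array([.5078,.3067]); TT=.043
def loc(o,t,x,y):
    c,s=np.cos(t),np.sin(t); return np.array([o[0]+c*x-s*y,o[1]+s*x+c*y])
def case(x,y): return loc(CO,CT,x,y)
def tray(x,y): return loc(TO,TT,x,y)
E
python3 - <<'E'
from h import *
bot.set_gripper(.4,grasp_force=30)
g=case(-.0285,0.001)
bot.move_pose([*g,.10],quat(CT))
print(bot.move_linear([*g,.0495],speed=.12,until_force=8), bot.read_position(),bot.read_clock())
bot.set_gripper(0.); print(bot.read_gripper_width(),bot.read_ft_force())
g2=case(-.0285+.0865,0.001)
print(bot.move_linear([*g2,.0495],speed=.08,until_force=20),bot.read_position(),bot.read_ft_force(),bot.read_clock())
E
```

```text
False [ 0.48990792 -0.28100224  0.05040821] 7.1833
0.10398076946798904 [-0.41598796 -0.16501024  6.18947894]
False [ 0.57418812 -0.28982943  0.05069304] [-4.66115299  0.60027148  8.16423993] 8.75
```

Run:
```python
from h import *
p=np.array(bot.read_position()); print((p[:2]-CO)@np.array([np.cos(CT),np.sin(CT)]))
g2=case(.064,0.001)
print(bot.move_linear([*g2,.052],speed=.04,until_force=8),bot.read_position(),bot.read_ft_force(),bot.read_clock())
p=np.array(bot.read_position()); print((p[:2]-CO)@np.array([np.cos(CT),np.sin(CT)]))
bot.set_gripper(.4); bot.move_linear([*p[:2],.13],speed=.25)
snap("side","side2"); 
q=case(-.006,-.1)
```

```text
0.057116008244150265
True [ 0.57413008 -0.28981795  0.05075148] [-2.21815383 -0.73420532  4.93069183] 8.9583
0.057057111811745206
```

View pics/side2.png

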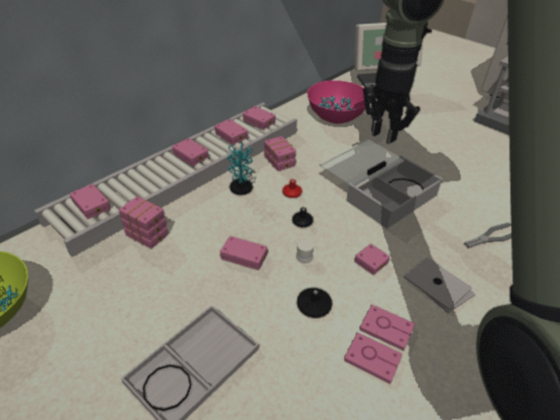

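Run:
```python
from h import *
m=np.array([.4338,-.0832]); a=-.045
bot.set_gripper(.85,grasp_force=30)
bot.move_pose([*m,.09],quat(a))
print(bot.move_linear([*m,.003],speed=.12,until_force=8), bot.read_position(),bot.read_clock())
bot.set_gripper(0.); print(bot.read_gripper_width())
bot.move_linear([*m,.12],speed=.2); print(bot.read_gripper_width(),bot.read_ft_force())
snap("wrist","w3"); snap("side","s3")
c=case(-.006,.047)
bot.move_pose([*c,.12],quat(CT)); print(bot.read_position(),c,bot.read_clock())
snap("wrist","w4")
```

```text
False [ 0.43441307 -0.08361062  0.00329947] 12.1667
0.5816562789736336
0.5774979674289169 [-0.56992513  0.02448025 -1.04853562]
[ 0.51488519 -0.23665559  0.11861247] [ 0.51602215 -0.2373358 ] 14.0667
```

View pics/w4.png

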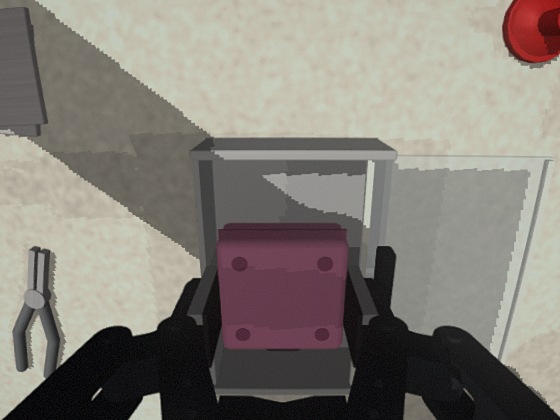

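Run:
```python
from h import *
c=case(-.006,.047)
bot.move_linear([*c,.03],speed=.12)
print(bot.read_position(),bot.read_ft_force())
print(bot.move_linear([*c,.006],speed=.04,until_force=4), bot.read_position(),bot.read_ft_force(),bot.read_clock())
bot.set_gripper(.68); print(bot.read_gripper_width(),bot.read_ft_force())
bot.move_linear([*c,.12],speed=.2)
snap("wrist","w5")
m=np.array([.4482,.0745])
bot.set_gripper(.4,grasp_force=30)
bot.move_pose([*m,.10],quat(0)); snap("wrist","w6"); print(bot.read_clock())
```

```text
[ 0.51657362 -0.23745371  0.03069704] [ 0.41049748 -0.03966691 -0.52255497]
True [ 0.51564396 -0.23716679  0.00759317] [0.60607648 0.40732814 4.91087002] 15.5667
0.6811694591313662 [-0.40340826  0.36625074 -0.33933766]
18.2083
```

View pics/w5.png

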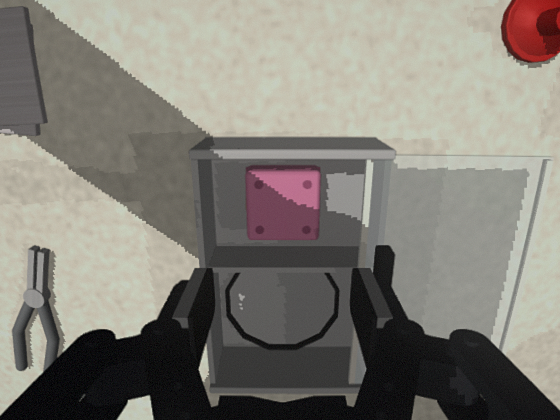

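View pics/w6.png

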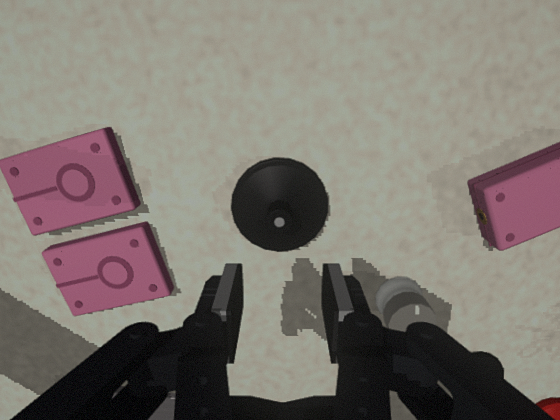

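Run:
```python
from h import *
p=P("w6",(279.3,222),.034); d=P("w6",(280,203.5),.008); print(p,d, np.load("pics/w6.npz")["p"])
m=p[:2]*.6+d[:2]*.4
print(bot.move_linear([*m,.017],speed=.12,until_force=6), bot.read_position(),bot.read_ft_force())
bot.set_gripper(0.); print(bot.read_gripper_width())
bot.move_linear([*m,.13],speed=.2); print(bot.read_gripper_width(),bot.read_ft_force())
snap("wrist","w7")
c=case(-.006,-.040)
bot.move_pose([*c,.13],quat(CT)); print(bot.read_position(),c,bot.read_clock())
snap("wrist","w8");snap("side","s8")
```

```text
[0.44800694 0.07402706 0.034     ] [0.44834706 0.0770459  0.008     ] [0.44928621 0.07387746 0.10031248]
False [0.44862115 0.07501646 0.0173327 ] [-0.32228534 -0.06583254 -0.51314709]
0.1708913644812294
0.1692572570706165 [ 0.52792849 -0.00603974 -0.79562302]
[ 0.50746055 -0.32250055  0.12979809] [ 0.50733664 -0.32390117] 21.6083
```

View pics/w8.png

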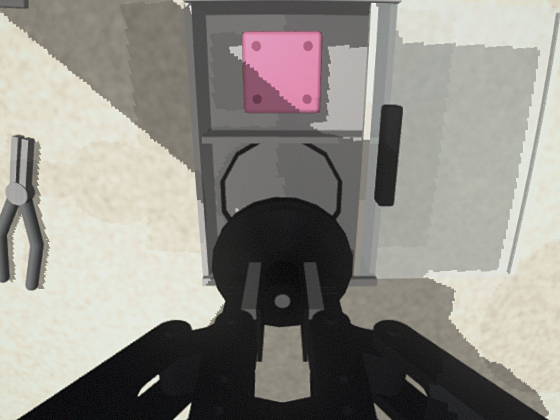

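View pics/s8.png

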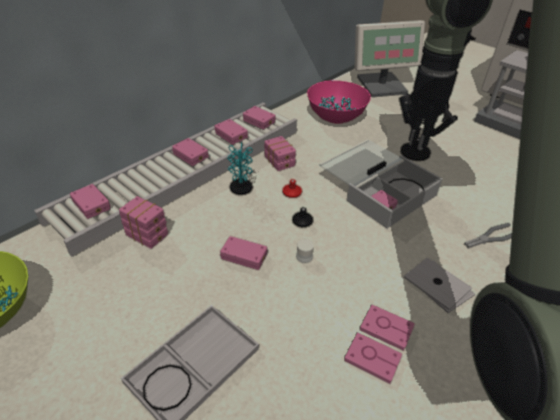

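Run:
```python
from h import *
c=case(-.006,-.040)
print("seat seen",P("w5",(283,309.5),.008),"model",c)
bot.move_linear([*c,.045],speed=.15)
print(bot.read_ft_force(),bot.read_position())
print(bot.move_linear([*c,.019],speed=.04,until_force=4), bot.read_position(),bot.read_ft_force(),bot.read_clock())
bot.set_gripper(.4)
bot.move_linear([*c,.12],speed=.2)
bot.move_pose([*case(.058,0.001),.13],quat(CT)); snap("wrist","w9");snap("side","s9"); print(bot.read_clock())
```

```text
seat seen [ 0.50713887 -0.32917886  0.008     ] model [ 0.50733664 -0.32390117]
[-0.455735    0.17426325  0.17038621] [ 0.50792291 -0.32401146  0.04567169]
True [ 0.50697404 -0.32365419  0.02132752] [-0.27747793 -0.99489889  0.62067156] 22.9917
24.4667
```

View pics/w9.png

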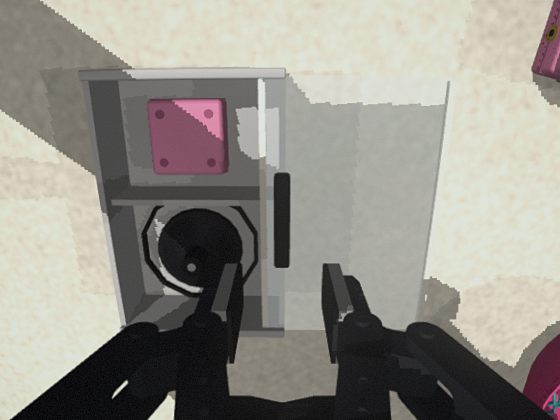

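View pics/s9.png

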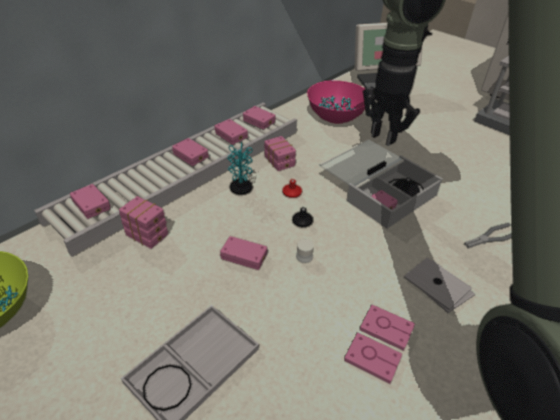

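Run:
```python
from h import *
im=cv2.imread("pics/w9.png")[190:310,120:280]; cv2.imwrite("pics/c9.png",cv2.resize(im,None,fx=5,fy=5,interpolation=cv2.INTER_CUBIC))
c=case(-.006,-.04); d=np.load("pics/w9.npz")
print("pred stub top",proj("wrist",[*c,.038],d["p"],d["q"]))
for r,z in ((.033,.012),(.042,.008)):
  for a in (0,90,180,270): print(r,a,proj("wrist",[c[0]+r*np.cos(np.radians(a)),c[1]+r*np.sin(np.radians(a)),z],d["p"],d["q"]).round(1), end=" ")
```

```text
pred stub top [191.41606869 266.01492529]
0.033 0 [241.6 246.3] 0.033 90 [191.6 209.7] 0.033 180 [157.6 253.5] 0.033 270 [206.4 287.2] 0.042 0 [253.7 243.1] 0.042 90 [190.7 196.5] 0.042 180 [148.2 252.2] 0.042 270 [209.1 294.2]
```

View pics/c9.png

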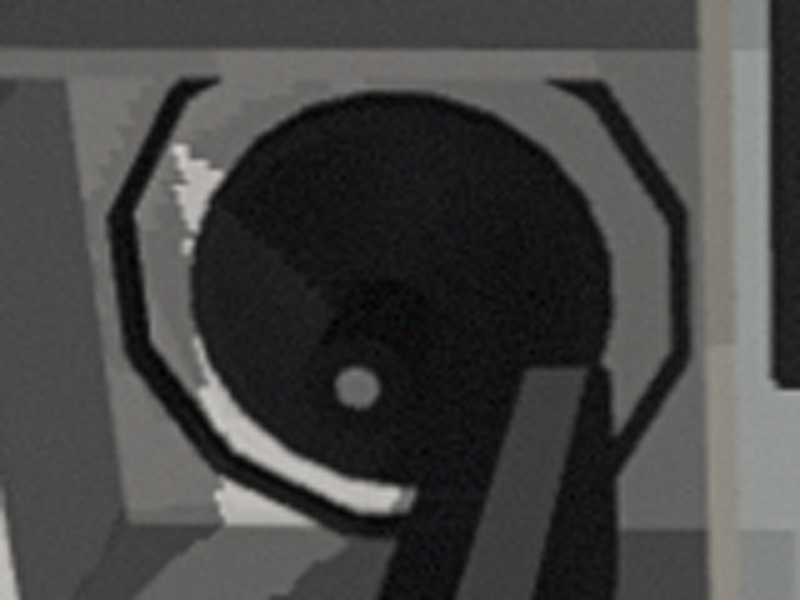

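Run:
```python
from h import *
cx=lambda:(np.array(bot.read_position())[:2]-CO)@np.array([np.cos(CT),np.sin(CT)])
g=case(.0572,.001)
bot.move_linear([*g,.052],speed=.12,until_force=8)
bot.set_gripper(0.,grasp_force=30); print(bot.read_gripper_width(),cx(),bot.read_ft_force())
print(bot.move_linear([*case(-.038,.001),.052],speed=.08,until_force=25),cx(),bot.read_ft_force())
print(bot.move_linear([*case(-.050,.001),.052],speed=.03,until_force=15),cx(),bot.read_ft_force(),bot.read_clock())
bot.wait(.1); print(cx())
bot.set_gripper(.4); bot.move_linear([*case(cx(),.001),.13],speed=.25)
bot.move_pose([.612,-.078,.11],quat(0)); snap("wrist","w10"); snap("side","s10"); print(bot.read_clock())
```

```text
0.10420779810131024 0.0570945494807604 [-3.64282595 -0.53836641  5.82417906]
False -0.037760409934914765 [-0.8407287   1.21027349  8.68459163]
True -0.042973378166722385 [1.96692626 0.58389826 1.20946288] 27.2833
-0.04302548738004341
29.275
```

View pics/w10.png

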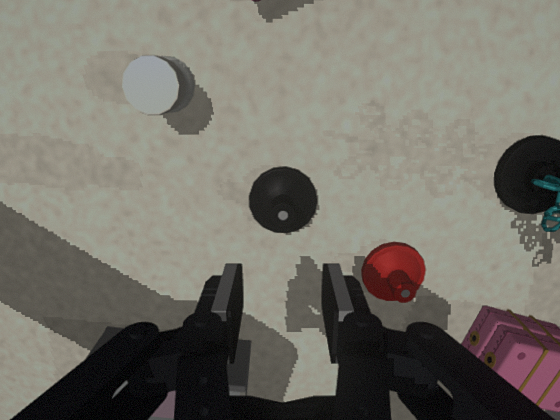

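View pics/s10.png

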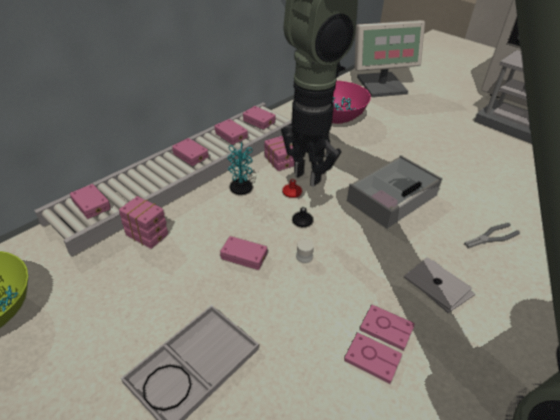

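Run:
```python
from h import *
p=P("w10",(282.8,215),.034); d=P("w10",(283,200),.008); print(p,d)
m=p[:2]*.6+d[:2]*.4
print(bot.move_linear([*m,.017],speed=.12,until_force=6), bot.read_position(),bot.read_ft_force())
bot.set_gripper(0.); print(bot.read_gripper_width())
bot.move_linear([*m,.13],speed=.2); print(bot.read_gripper_width(),bot.read_ft_force())
c=tray(0,.052)
bot.move_pose([*c,.11],quat(TT)); print(bot.read_position(),c,bot.read_clock())
snap("wrist","w11")
bot.move_linear([*c,.04],speed=.15)
print(bot.read_position(),bot.read_ft_force())
print(bot.move_linear([*c,.018],speed=.04,until_force=4), bot.read_position(),bot.read_ft_force(),bot.read_clock())
```

```text
[ 0.61175114 -0.07749142  0.034     ] [ 0.61190457 -0.07611362  0.008     ]
False [ 0.61246254 -0.07722646  0.01773779] [0.86164467 0.03393108 0.43347319]
0.1683064397794328
0.16650959250875177 [-0.39551339  0.77822357 -1.46795384]
[0.50632532 0.35769757 0.10996772] [0.50556469 0.35865193] 32.8667
[0.50613988 0.35847349 0.0403975 ] [ 0.36074577  0.39655695 -0.44142094]
True [0.50562241 0.35866232 0.0205375 ] [0.62492884 0.16222571 1.0917813 ] 34.025
```

View pics/w11.png

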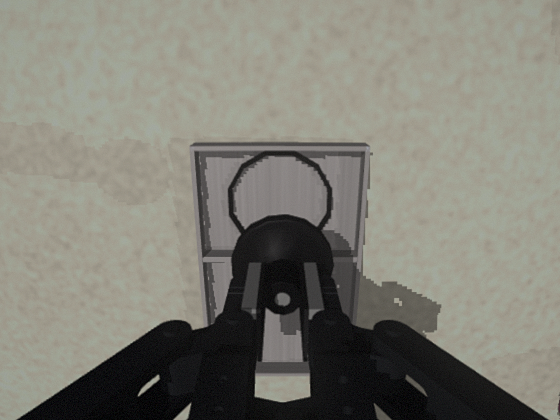

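Run:
```python
from h import *
bot.set_gripper(.4)
c=tray(0,.052); bot.move_linear([*c,.11],speed=.2)
m=np.array([.6219,.0866]); d=tray(0,-.04)
j0=np.array(bot.read_joint_positions()); print(j0.round(2))
for s in (1,-1):
    for P_,a in (([*m,.1],.4186+s*np.pi/2),([*m,.003],.4186+s*np.pi/2),([*d,.1],TT+s*np.pi/2),([*d,.006],TT+s*np.pi/2)):
        j=bot.solve_ik(P_,quat(a)); print(s,None if j is None else np.array(j).round(2))
snap("side","s12")
```

```text
[ 0.5   0.55 -0.17  0.85  0.    2.03]
1 [ 0.02  0.58 -0.15  0.84  0.   -0.4 ]
1 [ 0.02  0.69 -0.23  0.65  0.   -0.4 ]
1 [ 0.35  0.49 -0.3   0.78  0.    0.31]
1 [ 0.35  0.61 -0.38  0.58  0.    0.31]
-1 [ 0.02  0.58 -0.15  0.84  0.    2.74]
-1 [ 0.02  0.69 -0.23  0.65  0.    2.74]
-1 [ 0.35  0.49 -0.3   0.78  0.   -2.83]
-1 [ 0.35  0.61 -0.38  0.58  0.   -2.83]
```

View pics/s12.png

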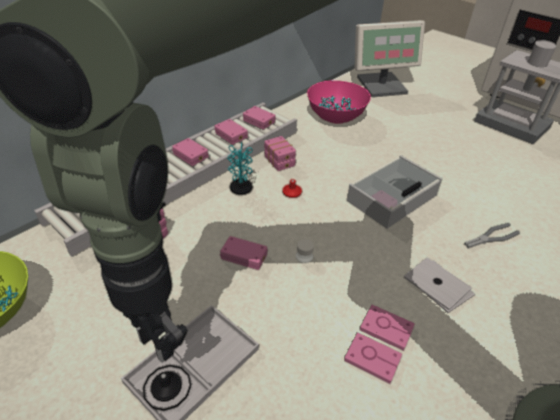

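Run:
```python
from h import *
m=np.array([.6219,.0866]); d=tray(0,-.04)
bot.set_gripper(.8,grasp_force=35)
bot.move_pose([*m,.10],quat(.4186+np.pi/2)); snap("wrist","w13")
print(bot.move_linear([*m,.004],speed=.12,until_force=8), bot.read_position(),bot.read_clock())
bot.set_gripper(0.); print(bot.read_gripper_width())
bot.move_linear([*m,.11],speed=.2); print(bot.read_gripper_width(),bot.read_ft_force())
bot.move_pose([*d,.11],quat(TT+np.pi/2)); print(bot.read_position(),d,bot.read_clock())
snap("wrist","w14");snap("side","s14")
```

```text
False [0.62256609 0.08663669 0.00468655] 38.5
0.5524690135155325
0.5555879195565925 [-1.23190729  0.15896709 -2.20045909]
[0.50959829 0.26611482 0.1091113 ] [0.50951947 0.26673697] 40.3583
```

View pics/w14.png

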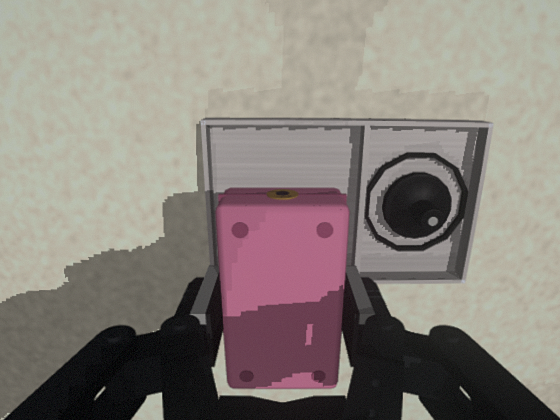

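View pics/s14.png

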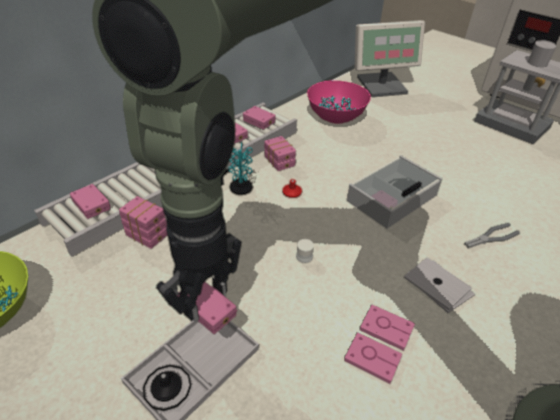

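Run:
```python
from h import *
d=tray(0,-.04)
bot.move_linear([*d,.03],speed=.12)
print(bot.read_position(),bot.read_ft_force())
print(bot.move_linear([*d,.005],speed=.04,until_force=4), bot.read_position(),bot.read_ft_force(),bot.read_clock())
bot.set_gripper(.66); print(bot.read_gripper_width())
bot.move_linear([*d,.14],speed=.2)
bot.move_pose([.50,.2,.28],quat(0)); bot.wait(.2)
bot.move_pose([.505,.36,.28],quat(0)); snap("wrist","w15")
bot.move_pose([.535,-.2,.28],quat(0)); snap("wrist","w16"); snap("side","s16"); snap("scene","sc16"); print(bot.read_clock())
```

```text
[0.5102049  0.26677438 0.03053942] [ 0.6390907  -0.35237066 -0.78581287]
True [0.50929078 0.26675811 0.00799243] [-0.54817625 -0.32271965  4.31207002] 41.8167
0.6587721237228186
47.3333
```

View pics/w15.png

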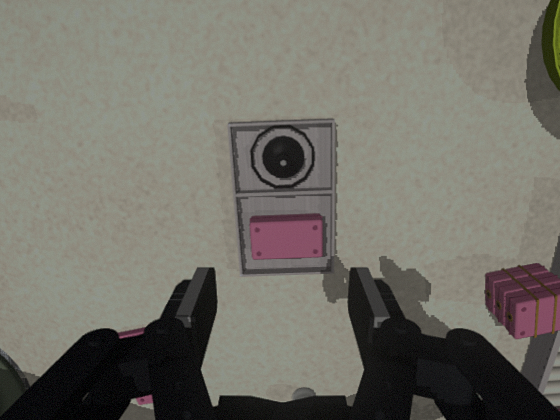

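View pics/w16.png

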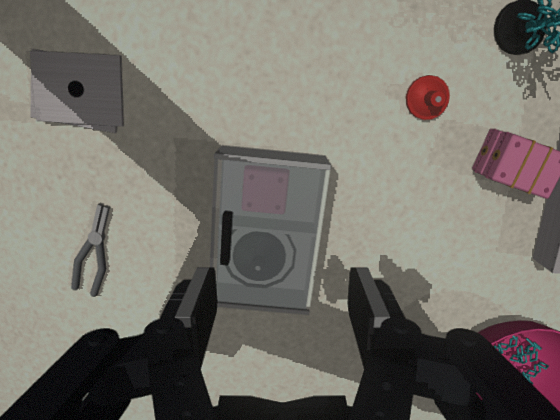

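View pics/s16.png

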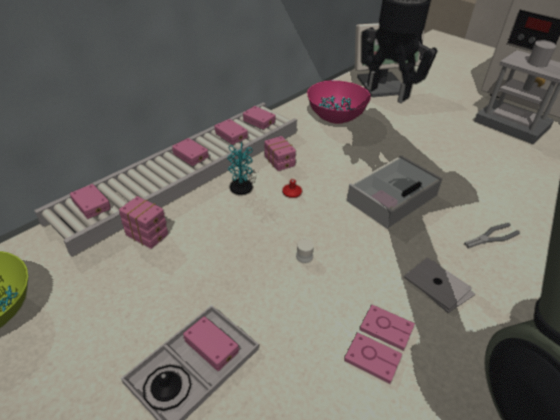

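Run:
```python
from h import *
g=P("w16",(226.7,238),.06)[:2]-CO; print(g@np.array([np.cos(CT),np.sin(CT)]))
bot.close_job(); print(bot.read_clock())
```

```text
-0.04085859851790604
the job is handed in; nothing more can be done
the job is handed in; nothing more can be done
```

Both casting kits are made up and the job is handed in, at about 47 s on the robot's clock, well under the 128 s limit.

- **Grey case:** I slid the cover back and placed the square mould flat in the plain compartment. The wide base went inside the round seat, and I then slid the cover shut. The grip bar travelled 100.1 mm back to its stop, and the last picture puts it 1.1 mm from the shut position, which is within the measuring error.
- **Metal tray:** The long mould lies flat and lengthways in the plain compartment, and the small black base stands inside the round seat.
- **Left alone:** The red look-alike base was not touched. The wax tree was never approached and stands upright where it was in the last side picture.

One check disagreed: the case's seat centre read from a picture was about 5 mm off, along the case's long side, from the position given by the case's fitted outline. The base has 9 mm of clearance there, and an enlarged picture showed it flat and fully inside the rim. No other check failed, and the gripper was clear of everything when I handed in.

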